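# Hold a copier's old drive in the eraser slot

## Task

The copier's old drive, the taller of the two drives in the stand, has to be wiped. First charge the eraser by pressing its treadle right down to the stop for a moment and letting it spring back; then take the tall drive out of the stand and lower it upright into the slot on top of the eraser until about half its height is inside, without jamming it against the slot. Finish still holding it there in the gripper (do not let go: the slot has nothing at that depth to rest it on), and leave the short drive and all the other things where they are.

Things in the scene. Friction and masses are not known exactly. Their poses are not given: they have to be found in the camera images.
- treadle_pad (a point): Pressing point on top of the charging treadle's ribbed steel plate (78 mm wide, 8 mm thick, 130 mm long), on its centre line, 100 mm from the hinge, 30 mm from the raised free end; it moves with the plate. Hinge towards this point's +x, free end towards -x. At rest about 59 mm above the table; at the stop it is 25 mm lower and 3 mm further to -x. Its yaw: the treadle's.
- treadle (a joint): Angle of the treadle's plate (rad): 0 at rest (free end raised), 0.25 fully down on its stop, plate level. Hinge axis level, 30 mm above the table. A spring pushes it back to 0 when let go: at the pressing point about 2.5 N starts it and about 7.5 N holds it at the stop. Its fixed base is a steel plate 160 x 100 mm, 12 mm thick.
- tall_drive_mid (a point): Centre of the tall drive: a flat aluminium computer drive with a paper label, standing on edge in the stand; 10 mm thick (x axis), 70 mm wide (y), 100 mm tall (z, up), 80 to 160 g. In the stand its underside is 10 mm and its top 110 mm above the table; 65 mm of it stands out of the stand.
- short_drive_mid (a point): Centre of the short drive: the same look, 10 x 70 mm but only 70 mm tall; it stands in the other place of the stand (35 mm of it standing out, top 80 mm above the table). A bystander, to be left alone.
- stand: The drive stand, a fixed black block 150 (x) x 100 (y) x 45 mm (z); origin at the centre of its underside. Its two places are slots 14 mm (x) by 76 mm (y), 35 mm deep, at x = -35 and x = +35 mm of its own frame. Either drive may be in either place.
- slot_mouth (a point): Centre of the slot's mouth in the flat top of the drive eraser, a fixed grey box 150 (x) x 170 (y) x 110 mm (z); the mouth is 110 mm above the table. The slot goes straight down: 12 mm wide (point x), 74 mm long (point y), 95 mm deep, a 4 mm 45-degree chamfer all round the mouth. Its z is up; its yaw is the eraser's.
- stapler: Bystander: a black desk stapler, 35 x 140 x 48 mm, lying between the robot and the eraser; origin under its centre, on the table.
- tape_roll: Bystander: a roll of tape lying flat, 92 mm across, 24 mm tall; origin under its centre, on the table.
- clip_box: Bystander: a small carton of clips, 70 x 50 x 28 mm; origin under its centre, on the table.
- marker: Bystander: a marker pen lying down, 115 mm long, 16 mm thick; origin under its centre, on the table.

How it is judged:
By the outcome, as a careful person would: the job done as asked, in the order asked, and still so for the second after the job is handed in, while the arm keeps its last pose, push and grip.
It also fails if it takes over 58 s, if anything falls off the work surface, if the arm or the gripper's body presses on something with over 40 N, if the wrist force passes 120 N, or if a joint passes its speed limit or range.

## Robot

A 6-joint arm with a two-finger parallel gripper is mounted at the origin on the work surface. World frame = base frame: x ahead of the robot, y to its left, z up, the work surface at z = 0. Lengths are in m, angles in rad, forces in N, time in s.
With the tool pointing down it reaches from about 0.3 to 0.775 m from the base axis. Payload 14.6 kg.
Tool frame: the origin (TCP) lies on the centre line of the jaws, within the pads' length; the fingertips stand ctrl.tcp_to_tips ahead of it and the grasp point (between the pads) lies 2 mm behind it (ctrl.tcp_to_tips is the distance from the TCP to the fingertips, in m); z points along the fingers, y is the line along which they close (so a half turn about z gives the same grasp; the last joint's range is limited). The gripper opens to 94 mm and grips with 3 to 60 N. Pads are 16 mm wide; open, the fingers measure 119 mm over their backs; the gripper's body (75 mm by 177 mm) begins 78 mm behind the grasp point.
Start: joints at [-1.246, 0.3, 1.521, -0, 1.321, -0.067], TCP at [0.21, -0.508, 0.222] pointing down, gripper open.
Joint ranges: [-3.03, 3.03], [-0.79, 2.21], [0.23, 2.52], [-1.04, 4.18], [0, 3.07], [-2.55, 2.55]. Speed limits (rad/s): [2.22, 2.22, 2.57, 3.14, 3.14, 3.14].

## Interface

Orientations are given as [roll, pitch, yaw] about the fixed x, y, z axes, in that order (R = Rz(yaw) Ry(pitch) Rx(roll)).
In Python, from station import telemetry, viewer, hand_in, ctrl gives the robot as it stands.
- The arm moves only by the tool step_arm, never from a script. Its argument "plan" is a list of rows, each an object of numbers: "dx", "dy", "dz": the shift along the tool's x, y, z scaled (see below); "rx", "ry", "rz": the turn, a rotation vector about the tool's x, y, z scaled (see below); "claw": the closure, from 0 (fully open) to 1 (shut). In form: [{"dx": .., "dy": .., "dz": .., "rx": .., "ry": .., "rz": .., "claw": ..}, ...]. A call has 1 to 10 rows; each row shifts and turns the commanded pose from where the row before left it, along the tool's axes as they then stand; what a row does not reach is not made up. The controller multiplies each number of a shift by 0.1 m and each number of a turn by 90 degrees. A row lasts 1/10 s, in which the tool goes at most 50 mm and 8.59 degrees, less where a joint would pass 70% of its speed; a pose out of reach is approached as far as the arm can. A call with a number of a shift or a turn outside -1 to 1 is refused whole. A call with a gripper value outside its range is refused whole. The fingers move at their own pace and stop on an object; "grip_force" is the grip in N (left out, the last holds). Time passes only in rows, so rows that do not move let the fingers close. It gives the time, the measured TCP pose, the force, the opening and the grip force at its end, in the units of the state.
- telemetry.get_obs(): the state, without advancing time (a new reading comes with each control period).
- viewer.camera(name): name is "scene" or "top" or "wrist"; returns a dict with "img" (384x512x3 uint8, red, green, blue), "z_map" (384x512 float32, m along the optical axis (not along the pixel's ray), 0 where there is no reading), "fx", "fy", "cx", "cy" (pixels), "R" (3x3) and "t" (3): a world point X has camera coordinates R X + t; the wrist camera has in their place "tool_from_camera" (4x4, takes a point from camera to tool coordinates, whose origin is the TCP and whose axes are the flange's). Camera axes: x right, y down, z forward; pixel columns grow to the right and rows downward; lengths in m; the calibration is good to about 2 mm. A picture is of the moment at which its call begins: read the wrist's pose just before it.
- hand_in(): hands the job in; it is judged then, once.
Trained networks look in a picture, given as the dict that the camera call returned (one of the last four; its "shot" number tells which), for a name from the list of things; names that differ only in an ending like _2 or _b are one class to them, and where a whole thing is asked for, a point or a joint stands for the part that bears it (a point fixed in the world has none). Each returns a list of dicts, best first, with "score" (0 to 1); they miss things now and then, are a little off and sometimes report something else, mostly with a low value. They report only what shows in the picture. A call takes as long as a camera call.
- viewer.recognise(target, picture): "rect" ([left, top, right, bottom] in pixels, round what is visible of it).
The state is a dict: "time_s": time; "qpos": joint angles; "joint_vel": joint speeds; "tau": joint torques, N m; "ee_pos": TCP position; "eef_rot": TCP orientation; "force": force on the tool from outside, world axes, zero at the start; "moment": the same for the moment, N m; "grip_width": finger opening in m; "grip_force": force on a finger pad.
Only numpy, scipy, OpenCV 4.12 (cv2) and the standard library are available. Lean on these libraries where they do the work, as an engineer would, in place of code of your own. Each camera call takes 0.05 s, during which the arm holds its last target. There are 200 camera calls.

## Working session

There is one attempt and no reset: what is moved stays moved. The work goes in short steps, Python scripts to look and compute and a tool call to move; the robot and the scene stay as the last step left them, time stands still between calls to the robot, and variables do not carry over. Pictures are saved under pics/ and viewed, at most 10 in all, crops included, and the job is handed in when it is done.

Besides the shell and the picture viewer there is one more tool, called after ">>>" as name(argument=value, ...), one argument or row to a line, values as JSON. step_arm: Moves the arm, as the interface text tells. Shifts and turns lie within -1 to 1; 1 stands for 0.1 m of shift or 90 degrees of turn. Its arguments: {"type":"object","properties":{"plan":{"type":"array"},"grip_force":{"type":"number"}},"required":["plan"]}

```bash
ls; mkdir -p pics; cat > h.py <<'E'
import numpy as np, cv2
from station import telemetry, viewer, ctrl
from scipy.spatial.transform import Rotation as Ro
def cloud(p, obs=None):
    z=p["z_map"]; v,u=np.mgrid[0:z.shape[0],0:z.shape[1]]
    c=np.stack([(u-p["cx"])/p["fx"]*z,(v-p["cy"])/p["fy"]*z,z],-1)
    if "R" in p: w=(c-np.array(p["t"]))@np.array(p["R"])
    else:
        T=np.array(p["tool_from_camera"]); w=c@T[:3,:3].T+T[:3,3]
        w=w@Ro.from_euler('xyz',obs["eef_rot"]).as_matrix().T+np.array(obs["ee_pos"])
    w[z==0]=np.nan
    return w
E
python3 - <<'E'
from h import *
o=telemetry.get_obs(); print(o, ctrl.tcp_to_tips)
ims=[]
for n in ["top","scene"]:
    p=viewer.camera(n); w=cloud(p); np.savez(f"{n}.npz",w=w,img=p["img"])
    ims.append(p["img"])
    for t in ["treadle","tall_drive_mid","short_drive_mid","stand","slot_mouth","stapler","tape_roll","clip_box","marker"]:
        try: r=viewer.recognise(t,p)
        except Exception as e: print(t,e); continue
        for d in r[:2]:
            a=[int(x) for x in d["rect"]]; q=w[a[1]:a[3],a[0]:a[2]].reshape(-1,3)
            uc,vc=(a[0]+a[2])//2,(a[1]+a[3])//2
            print(n,t,round(d["score"],2),a,np.round(w[vc,uc],3),np.round(np.nanmax(q[:,2]),3) if len(q) else '')
im=np.vstack(ims); im=cv2.resize(im,None,fx=.78,fy=.78,interpolation=cv2.INTER_AREA)
cv2.imwrite("pics/a.png",ims[0][:,:,::-1]); cv2.imwrite("pics/b.png",ims[1][:,:,::-1])
E
```

```text
pics
{'time_s': 0.0, 'qpos': array([-1.24559292e+00,  3.00442575e-01,  1.52160193e+00, -2.68096805e-06,
        1.32076139e+00, -6.65927491e-02]), 'joint_vel': array([ 0.0001191 , -0.00155724,  0.00076478,  0.00024983,  0.0014534 ,
        0.00081055]), 'tau': array([ 3.46204279e-04, -5.31800687e+01, -3.52739918e+01,  7.08630262e-02,
        2.44083098e-02, -9.97927509e-05]), 'ee_pos': array([ 0.2099317 , -0.50806937,  0.22189316]), 'eef_rot': array([-3.14038193e+00, -7.81423121e-05,  3.91796776e-01]), 'force': array([-0.63909877, -0.24922074,  0.51367624]), 'moment': array([-0.03622031,  0.0070968 , -0.05471261]), 'grip_force': 0.0, 'grip_width': 0.09419372256637246} 0.017
top treadle 0.75 [121, 179, 159, 226] [0.515 0.332 0.052] 0.071
top tall_drive_mid 0.47 [356, 189, 388, 197] [ 0.535 -0.294  0.11 ] 0.117
top short_drive_mid 0.67 [351, 218, 378, 225] [ 0.464 -0.278  0.079] 0.086
top stand 0.89 [345, 179, 387, 239] [ 0.501 -0.292  0.045] 0.117
top stand 0.35 [233, 128, 307, 203] [ 0.608 -0.027  0.111] 0.121
top slot_mouth 0.61 [236, 126, 309, 201] [ 0.627 -0.034  0.054] 0.121
top 
[... 326 characters left out ...]
cene tall_drive_mid 0.72 [161, 244, 191, 276] [ 0.535 -0.309  0.082] 0.113
scene short_drive_mid 0.62 [150, 232, 178, 253] [ 0.465 -0.294  0.068] 0.112
scene stand 0.71 [140, 225, 205, 291] [ 0.533 -0.316  0.1  ] 0.113
scene slot_mouth 0.86 [235, 173, 318, 262] [ 0.639 -0.06   0.111] 0.114
scene stapler 0.93 [221, 147, 257, 182] [0.4   0.043 0.047] 0.052
scene stapler 0.65 [341, 174, 369, 199] [ 0.694  0.258 -0.001] 0.027
scene tape_roll 0.8 [336, 175, 368, 198] [ 0.686  0.255 -0.004] 0.027
scene clip_box 0.92 [225, 277, 259, 302] [ 0.686 -0.234  0.028] 0.031
scene marker 0.62 [181, 187, 212, 215] [ 0.389 -0.128  0.011] 0.018
scene marker 0.6 [336, 174, 369, 197] [ 0.685  0.256 -0.002] 0.027
```

View pics/a.png

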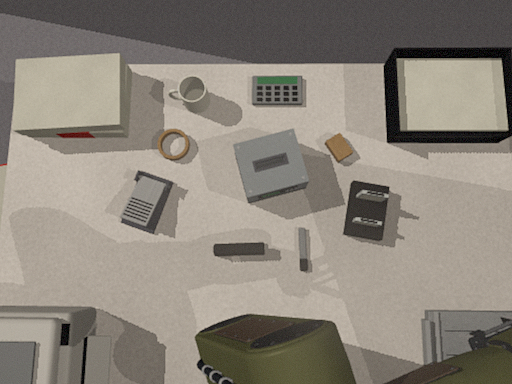

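View pics/b.png

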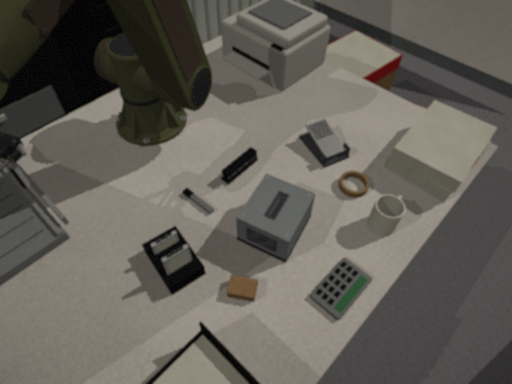

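```bash
python3 - <<'E'
from h import *
d=np.load("top.npz"); w=d["w"]; P=w.reshape(-1,3)
def fit(name,box,z0,z1):
    m=(P[:,0]>box[0])&(P[:,0]<box[1])&(P[:,1]>box[2])&(P[:,1]<box[3])&(P[:,2]>z0)&(P[:,2]<z1)
    q=P[m]; (c,s,a)=cv2.minAreaRect(q[:,:2].astype(np.float32)*1000)
    print(name,len(q),np.round(c,1),np.round(s,1),round(a,1),'z',np.round(np.median(q[:,2]),4))
fit("tall",(.48,.6,-.36,-.22),.095,.125)
fit("short",(.4,.52,-.36,-.22),.065,.09)
fit("stand",(.38,.62,-.4,-.2),.038,.052)
fit("eraser",(.45,.8,-.2,.15),.1,.125)
fit("treadle all",(.4,.65,.24,.45),.006,.09)
fit("treadle plate",(.4,.65,.24,.45),.025,.09)
m=(P[:,0]>.4)&(P[:,0]<.65)&(P[:,1]>.24)&(P[:,1]<.45)&(P[:,2]>.02)
q=P[m];A=np.c_[q[:,:2],np.ones(len(q))]; c=np.linalg.lstsq(A,q[:,2],rcond=None)[0]; print("grad",c,np.degrees(np.arctan2(c[1],c[0])))
fit("slot inside",(.55,.72,-.12,.06),.02,.1)
E
```

```text
tall 133 [ 535.2 -300.5] [70.5 11.6] 79.7 z 0.1102
short 121 [ 465.9 -287.5] [70.1 10.5] 80.4 z 0.0809
stand 1620 [ 500.8 -294.5] [101.5 150.9] 80.3 z 0.0456
eraser 3443 [617.8 -26.5] [151.6 170.3] 15.3 z 0.1112
treadle all 2258 [525.3 345.3] [248.4 206.8] 0.3 z 0.0405
treadle plate 1399 [558.7 313. ] [ 98.7 208.3] 71.2 z 0.051
grad [-0.23064063  0.08537024  0.14424708] 159.6882699617455
slot inside 192 [583.1 -30.9] [ 87.8 166.6] 12.3 z 0.0778
```

The top view shows the eraser at (270,165) with its slot, the stand at (367,210) holding the tall drive at (372,194) and the short drive at (365,222), and the treadle at (147,202) with its free end at lower left. The scene view agrees, so the tall drive is the one further from the robot. Next I fit the treadle plate and the slot.

```bash
cat >> h.py <<'E'
def rel(goal,yaw_deg=None,obs=None):
    """shift (in tool units of 0.1 m) to the goal, and the yaw change as rz units (tool turned first if yaw given)"""
    o=obs or telemetry.get_obs(); R=Ro.from_euler('xyz',o["eef_rot"]).as_matrix()
    if yaw_deg is not None:
        G=Ro.from_euler('xyz',[np.pi,0,np.radians(yaw_deg)]).as_matrix()
        rv=Ro.from_matrix(R.T@G).as_rotvec(degrees=True)/90; print("turn",np.round(rv,4)); R=G
    s=R.T@(np.array(goal)-o["ee_pos"])*10; print("shift",np.round(s,3))
E
python3 - <<'E'
from h import *
d=np.load("top.npz"); w=d["w"]
r=w[179:230,115:175]; q=r.reshape(-1,3)
q=q[(q[:,2]>.026)&(q[:,2]<.08)]
for i in range(4):
    A=np.c_[q[:,:2],np.ones(len(q))]; c=np.linalg.lstsq(A,q[:,2],rcond=None)[0]; e=q[:,2]-A@c
    q=q[abs(e)<.004]
print("n",len(q),"grad",c,np.degrees(np.arctan2(c[1],c[0])),np.arctan(np.hypot(*c[:2])))
ctr,s,a=cv2.minAreaRect(q[:,:2].astype(np.float32)*1000); print(ctr,s,a,q[:,2].min(),q[:,2].max())
up=np.array(c[:2])/np.hypot(*c[:2]); pr=q[:,:2]@up; la=q[:,:2]@[-up[1],up[0]]
print(pr.min(),pr.max(),la.min(),la.max())
# pad point: where plane height is .059 on the centre line
lac=(la.min()+la.max())/2; 
pf=(.059-c[2])/np.hypot(*c[:2]); print("pad by height",pf*up+lac*np.array([-up[1],up[0]]))
pf=pr.max()-.030*np.cos(.25); p=pf*up+lac*np.array([-up[1],up[0]]); print("pad by free end",p,c[:2]@p+c[2])
# slot: region with low z inside eraser top
P=w.reshape(-1,3); yaw=np.radians(15.3); C=np.array([.6178,-.0265])
l=(P[:,:2]-C)@np.array([[np.cos(yaw),-np.sin(yaw)],[np.sin(yaw),np.cos(yaw)]])
m=(abs(l[:,0])<.05)&(abs(l[:,1])<.06)&(P[:,2]<.104)
im=d["img"].reshape(-1,3).mean(1); m2=(abs(l[:,0])<.05)&(abs(l[:,1])<.06)&(im<60)
for k in (m,m2): 
    if k.sum()>3: print(k.sum(),cv2.minAreaRect(P[k][:,:2].astype(np.float32)*1000),np.round(l[k].mean(0),4),P[k][:,2].min())
rel([p[0],p[1],.10],70)
E
```

```text
n 1151 grad [-0.2413034   0.0837689   0.15024093] 160.85546615019476 0.2500828189478139
(526.0140991210938, 323.69598388671875) (98.46233367919922, 137.48370361328125) 71.39018249511719 0.03129280168074124 0.07072304135288497
-0.4599640430651418 -0.3217914362324918 -0.5279316518001668 -0.42963487581147075
pad by height [0.49446761 0.33515762]
pad by free end [0.48847237 0.33723887] 0.060621015200421416
111 ((623.8428344726562, -25.775238037109375), (9.057631492614746, 73.9728012084961), 8.956829071044922) [ 0.0059 -0.0018] 0.049624524306929874
turn [ 0.      0.     -0.5283]
shift [ 8.898 -0.275  1.225]
```

>>> step_arm(
  plan=[
    {"rz":-0.088,"claw":1},
    {"rz":-0.088,"claw":1},
    {"rz":-0.088,"claw":1},
    {"rz":-0.088,"claw":1},
    {"rz":-0.088,"claw":1},
    {"rz":-0.088,"claw":1},
    {"dx":0.4,"claw":1},
    {"dx":0.44,"claw":1},
    {"dx":0.44,"claw":1},
    {"dx":0.44,"claw":1},
  ],
  grip_force=10,
)

```text
$.plan[0]: bad value
```

>>> step_arm(
  plan=[
    {"dx":0.44,"claw":1},
    {"dx":0.44,"claw":1},
    {"dx":0.44,"claw":1},
    {"dx":0.44,"claw":1},
    {"dx":0.44,"claw":1},
    {"dx":0.44,"claw":1},
    {"dx":0.44,"claw":1},
    {"dx":0.44,"claw":1},
    {"dx":0.44,"claw":1},
    {"dx":0.44,"claw":1},
  ],
)

```text
$.plan[0]: bad value
```

>>> step_arm(
  plan=[
    {"dx":0.44,"claw":1},
    {"dx":0.44,"claw":1},
    {"dx":0.44,"claw":1},
    {"dx":0.44,"claw":1},
    {"claw":1},
    {"claw":1},
  ],
)

```text
$.plan[0]: bad value
```

```bash
cat > tr.py <<'E'
from h import *
o=telemetry.get_obs(); print(o["time_s"],o["ee_pos"],np.degrees(o["eef_rot"]),o["force"],o["grip_width"])
p=viewer.camera("wrist"); w=cloud(p,o); cv2.imwrite("pics/w1.png",p["img"][:,:,::-1])
print(viewer.recognise("treadle",p))
P=w.reshape(-1,3); n0=np.array([-.2413,.0838]); 
q=P[(abs(P[:,2]-(P[:,:2]@n0+.1502))<.006)&(abs(P[:,0]-.526)<.1)&(abs(P[:,1]-.324)<.1)&(P[:,2]>.03)]
print(len(q))
for i in range(4):
    A=np.c_[q[:,:2],np.ones(len(q))]; c=np.linalg.lstsq(A,q[:,2],rcond=None)[0]; e=q[:,2]-A@c; q=q[abs(e)<.0025]
up=c[:2]/np.hypot(*c[:2]); sd=np.array([-up[1],up[0]])
pr=q[:,:2]@up; la=q[:,:2]@sd
print(len(q),c,np.degrees(np.arctan2(up[1],up[0])),np.percentile(pr,[0,1,99,100]),np.percentile(la,[0,1,5,50,95,99,100]))
print(np.histogram(la,25))
lac=(la.min()+la.max())/2; pf=pr.max()-.030*np.cos(.25); g=pf*up+lac*sd; print(g,c[:2]@g+c[2])
rel([g[0],g[1],.1])
E
python3 tr.py
```

```text
1.0 [ 0.21002013 -0.50832704  0.22245765] [1.79998612e+02 5.27267739e-04 2.24502949e+01] [ 0.13235288  0.41612406 -0.42325433] 0.09387897417668907
[]
0tr.py:10: RuntimeWarning: invalid value encountered in divide
  up=c[:2]/np.hypot(*c[:2]); sd=np.array([-up[1],up[0]])
Traceback (most recent call last):
  File "tr.py", line 12, in <module>
    print(len(q),c,np.degrees(np.arctan2(up[1],up[0])),np.percentile(pr,[0,1,99,100]),np.percentile(la,[0,1,5,50,95,99,100]))
                                                       ~~~~~~~~~~~~~^^^^^^^^^^^^^^^^^
IndexError: index -1 is out of bounds for axis 0 with size 0
```

The rows were refused, apparently because every key has to be given; nothing moved. I'll resend them with all seven.

>>> step_arm(
  plan=[
    {"dx":0,"dy":0,"dz":0,"rx":0,"ry":0,"rz":-0.088,"claw":1},
    {"dx":0,"dy":0,"dz":0,"rx":0,"ry":0,"rz":-0.088,"claw":1},
    {"dx":0,"dy":0,"dz":0,"rx":0,"ry":0,"rz":-0.088,"claw":1},
    {"dx":0,"dy":0,"dz":0,"rx":0,"ry":0,"rz":-0.088,"claw":1},
    {"dx":0,"dy":0,"dz":0,"rx":0,"ry":0,"rz":-0.088,"claw":1},
    {"dx":0,"dy":0,"dz":0,"rx":0,"ry":0,"rz":-0.088,"claw":1},
    {"dx":0.4,"dy":0,"dz":0,"rx":0,"ry":0,"rz":0,"claw":1},
    {"dx":0.44,"dy":0,"dz":0,"rx":0,"ry":0,"rz":0,"claw":1},
    {"dx":0.44,"dy":0,"dz":0,"rx":0,"ry":0,"rz":0,"claw":1},
    {"dx":0.44,"dy":0,"dz":0,"rx":0,"ry":0,"rz":0,"claw":1},
  ],
  grip_force=10,
)

```text
time_s: 2.1
ee_pos: [0.2691, -0.3451, 0.2224]
eef_rot: [3.141, 0.0, 1.221]
force: [0.9, -0.5, 0.1]
grip_width: 0.0172
grip_force: 0.0
```

>>> step_arm(
  plan=[
    {"dx":0.44,"dy":0,"dz":0,"rx":0,"ry":0,"rz":0,"claw":1},
    {"dx":0.44,"dy":0,"dz":0,"rx":0,"ry":0,"rz":0,"claw":1},
    {"dx":0.44,"dy":0,"dz":0,"rx":0,"ry":0,"rz":0,"claw":1},
    {"dx":0.44,"dy":0,"dz":0,"rx":0,"ry":0,"rz":0,"claw":1},
    {"dx":0.44,"dy":0,"dz":0,"rx":0,"ry":0,"rz":0,"claw":1},
    {"dx":0.44,"dy":0,"dz":0,"rx":0,"ry":0,"rz":0,"claw":1},
    {"dx":0.44,"dy":0,"dz":0,"rx":0,"ry":0,"rz":0,"claw":1},
    {"dx":0.44,"dy":0,"dz":0,"rx":0,"ry":0,"rz":0,"claw":1},
    {"dx":0.44,"dy":0,"dz":0,"rx":0,"ry":0,"rz":0,"claw":1},
    {"dx":0.44,"dy":0,"dz":0,"rx":0,"ry":0,"rz":0,"claw":1},
  ],
)

```text
time_s: 3.1
ee_pos: [0.4199, 0.0686, 0.2227]
eef_rot: [3.141, -0.0, 1.221]
force: [1.1, -1.3, 0.5]
grip_width: 0.0004
grip_force: 0.0
```

>>> step_arm(
  plan=[
    {"dx":0.44,"dy":0,"dz":0,"rx":0,"ry":0,"rz":0,"claw":1},
    {"dx":0.44,"dy":0,"dz":0,"rx":0,"ry":0,"rz":0,"claw":1},
    {"dx":0.3,"dy":0,"dz":0,"rx":0,"ry":0,"rz":0,"claw":1},
    {"dx":0,"dy":0,"dz":0,"rx":0,"ry":0,"rz":0,"claw":1},
    {"dx":0,"dy":0,"dz":0,"rx":0,"ry":0,"rz":0,"claw":1},
  ],
)

```text
time_s: 3.6
ee_pos: [0.4599, 0.1777, 0.2221]
eef_rot: [-3.141, 0.001, 1.222]
force: [0.5, -0.0, -0.1]
grip_width: 0.0005
grip_force: 0.0
```

```bash
python3 tr.py
```

```text
3.6 [0.45985079 0.1776612  0.22214482] [-1.79970532e+02  2.91879267e-02  7.00343138e+01] [ 0.47044491 -0.01880637 -0.13103255] 0.0005400491757758124
[{'rect': [195.0, 0.4, 329.4, 63.6], 'score': 0.8}]
8196
8001 [-0.24355257  0.08659958  0.14767849] 160.42622382190424 [-0.45779687 -0.44616975 -0.31861191 -0.31702396] [-0.50203849 -0.49908572 -0.49498046 -0.46954368 -0.44294745 -0.44048415
 -0.42994756]
(array([ 79, 190, 324, 420, 420, 413, 426, 404, 411, 403, 406, 400, 399,
       398, 391, 385, 391, 389, 384, 381, 385, 174,   1,   3,  24]), array([-0.50203849, -0.49915485, -0.49627121, -0.49338758, -0.49050394,
       -0.4876203 , -0.48473667, -0.48185303, -0.47896939, -0.47608575,
       -0.47320212, -0.47031848, -0.46743484, -0.46455121, -0.46166757,
       -0.45878393, -0.4559003 , -0.45301666, -0.45013302, -0.44724938,
       -0.44436575, -0.44148211, -0.43859847, -0.43571484, -0.4328312 ,
       -0.42994756]))
[0.48220817 0.32311606] 0.05821716202848819
shift [ 1.451 -0.292  1.225]
```

View pics/w1.png

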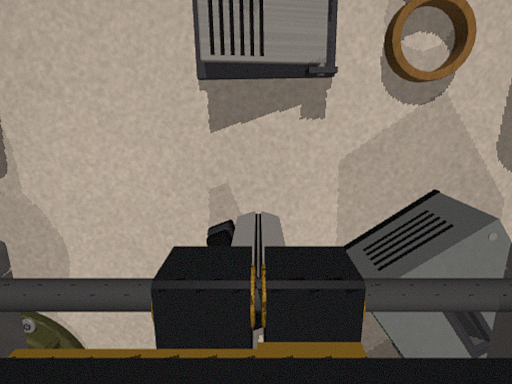

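The wrist view shows the treadle at the top, with its near side edge at row 63–75. It is cut off at the top of the picture, so I took the centre as the near edge plus half the width: pad ≈ (0.487, 0.336), which agrees with the top camera.

>>> step_arm(
  plan=[
    {"dx":0.4,"dy":-0.07,"dz":0,"rx":0,"ry":0,"rz":0,"claw":1},
    {"dx":0.4,"dy":-0.07,"dz":0,"rx":0,"ry":0,"rz":0,"claw":1},
    {"dx":0.4,"dy":-0.07,"dz":0,"rx":0,"ry":0,"rz":0,"claw":1},
    {"dx":0.38,"dy":-0.076,"dz":0,"rx":0,"ry":0,"rz":0,"claw":1},
    {"dx":0,"dy":0,"dz":0.3,"rx":0,"ry":0,"rz":0,"claw":1},
    {"dx":0,"dy":0,"dz":0.4,"rx":0,"ry":0,"rz":0,"claw":1},
    {"dx":0,"dy":0,"dz":0.35,"rx":0,"ry":0,"rz":0,"claw":1},
    {"dx":0,"dy":0,"dz":0.25,"rx":0,"ry":0,"rz":0,"claw":1},
    {"dx":0,"dy":0,"dz":0,"rx":0,"ry":0,"rz":0,"claw":1},
  ],
)

```text
time_s: 4.6
ee_pos: [0.4863, 0.3339, 0.0896]
eef_rot: [-3.138, 0.004, 1.22]
force: [1.2, -0.3, 0.2]
grip_width: 0.0004
grip_force: 0.0
```

>>> step_arm(
  plan=[
    {"dx":0,"dy":0,"dz":0.08,"rx":0,"ry":0,"rz":0,"claw":1},
    {"dx":0,"dy":0,"dz":0.08,"rx":0,"ry":0,"rz":0,"claw":1},
    {"dx":0,"dy":0,"dz":0.08,"rx":0,"ry":0,"rz":0,"claw":1},
    {"dx":0,"dy":0,"dz":0.06,"rx":0,"ry":0,"rz":0,"claw":1},
    {"dx":0,"dy":0,"dz":0.04,"rx":0,"ry":0,"rz":0,"claw":1},
    {"dx":0,"dy":0,"dz":0.03,"rx":0,"ry":0,"rz":0,"claw":1},
    {"dx":0,"dy":0,"dz":0,"rx":0,"ry":0,"rz":0,"claw":1},
  ],
)

```text
time_s: 5.3
ee_pos: [0.4871, 0.3362, 0.0556]
eef_rot: [-3.141, -0.001, 1.221]
force: [-4.8, 1.2, 6.6]
grip_width: 0.0003
grip_force: 3.4
```

>>> step_arm(
  plan=[
    {"dx":0,"dy":0,"dz":0.03,"rx":0,"ry":0,"rz":0,"claw":1},
    {"dx":0,"dy":0,"dz":0.02,"rx":0,"ry":0,"rz":0,"claw":1},
    {"dx":0,"dy":0,"dz":0,"rx":0,"ry":0,"rz":0,"claw":1},
  ],
)

```text
time_s: 5.6
ee_pos: [0.4872, 0.3363, 0.0512]
eef_rot: [-3.141, -0.001, 1.221]
force: [-6.0, 0.6, 8.9]
grip_width: 0.0004
grip_force: 4.4
```

>>> step_arm(
  plan=[
    {"dx":0,"dy":0,"dz":0.015,"rx":0,"ry":0,"rz":0,"claw":1},
    {"dx":0,"dy":0,"dz":0,"rx":0,"ry":0,"rz":0,"claw":1},
  ],
)

```text
time_s: 5.8
ee_pos: [0.4873, 0.3364, 0.0508]
eef_rot: [3.142, -0.001, 1.221]
force: [-11.1, -1.6, 21.0]
grip_width: 0.0004
grip_force: 10.4
```

The force rose from 8.9 to 21 N within 0.4 mm, so the treadle is on its stop. I'll release it and go towards the stand.

>>> step_arm(
  plan=[
    {"dx":0,"dy":0,"dz":0,"rx":0,"ry":0,"rz":0,"claw":1},
    {"dx":0,"dy":0,"dz":0,"rx":0,"ry":0,"rz":0,"claw":1},
    {"dx":0,"dy":0,"dz":-0.12,"rx":0,"ry":0,"rz":0,"claw":1},
    {"dx":0,"dy":0,"dz":-0.25,"rx":0,"ry":0,"rz":0,"claw":1},
    {"dx":0,"dy":0,"dz":-0.4,"rx":0,"ry":0,"rz":0,"claw":0.4},
    {"dx":0,"dy":0,"dz":-0.45,"rx":0,"ry":0,"rz":0,"claw":0.4},
    {"dx":0,"dy":0,"dz":-0.45,"rx":0,"ry":0,"rz":-0.057,"claw":0.4},
    {"dx":0,"dy":0,"dz":-0.2,"rx":0,"ry":0,"rz":-0.057,"claw":0.4},
  ],
)

```text
time_s: 6.6
ee_pos: [0.4881, 0.3362, 0.2405]
eef_rot: [3.137, -0.004, 1.404]
force: [0.4, 0.5, 0.1]
grip_width: 0.0292
grip_force: 0.0
```

>>> step_arm(
  plan=[
    {"dx":-0.3,"dy":0.1,"dz":0,"rx":0,"ry":0,"rz":0,"claw":0.4},
    {"dx":-0.44,"dy":0.1,"dz":0,"rx":0,"ry":0,"rz":0,"claw":0.4},
    {"dx":-0.44,"dy":0.1,"dz":0,"rx":0,"ry":0,"rz":0,"claw":0.4},
    {"dx":-0.44,"dy":0.1,"dz":0,"rx":0,"ry":0,"rz":0,"claw":0.4},
    {"dx":-0.44,"dy":0.1,"dz":0,"rx":0,"ry":0,"rz":0,"claw":0.4},
    {"dx":-0.44,"dy":0.1,"dz":0,"rx":0,"ry":0,"rz":0,"claw":0.4},
    {"dx":-0.44,"dy":0.1,"dz":0,"rx":0,"ry":0,"rz":0,"claw":0.4},
    {"dx":-0.44,"dy":0.1,"dz":0,"rx":0,"ry":0,"rz":0,"claw":0.4},
    {"dx":-0.44,"dy":0.1,"dz":0,"rx":0,"ry":0,"rz":0,"claw":0.4},
    {"dx":-0.44,"dy":0.1,"dz":0,"rx":0,"ry":0,"rz":0,"claw":0.4},
  ],
)

```text
time_s: 7.6
ee_pos: [0.5134, -0.103, 0.2361]
eef_rot: [3.141, 0.0, 1.4]
force: [1.3, -0.3, 0.1]
grip_width: 0.0565
grip_force: 0.0
```

>>> step_arm(
  plan=[
    {"dx":-0.44,"dy":0.1,"dz":0,"rx":0,"ry":0,"rz":0,"claw":0.4},
    {"dx":-0.44,"dy":0.1,"dz":0,"rx":0,"ry":0,"rz":0,"claw":0.4},
    {"dx":-0.44,"dy":0.1,"dz":0,"rx":0,"ry":0,"rz":0,"claw":0.4},
    {"dx":-0.44,"dy":0.1,"dz":0,"rx":0,"ry":0,"rz":0,"claw":0.4},
    {"dx":-0.44,"dy":0.1,"dz":0,"rx":0,"ry":0,"rz":0,"claw":0.4},
    {"dx":-0.44,"dy":0.1,"dz":0,"rx":0,"ry":0,"rz":0,"claw":0.4},
    {"dx":0,"dy":0,"dz":0,"rx":0,"ry":0,"rz":0,"claw":0.4},
    {"dx":0,"dy":0,"dz":0,"rx":0,"ry":0,"rz":0,"claw":0.4},
  ],
)

```text
time_s: 8.4
ee_pos: [0.5276, -0.3719, 0.2352]
eef_rot: [-3.141, -0.0, 1.399]
force: [0.3, 0.1, 0.1]
grip_width: 0.0566
grip_force: 0.0
```

```bash
cat > dr.py <<'E'
from h import *
o=telemetry.get_obs(); print(o["time_s"],o["ee_pos"],np.degrees(o["eef_rot"]),o["force"],o["grip_width"])
p=viewer.camera("wrist"); w=cloud(p,o); cv2.imwrite("pics/w2.png",p["img"][:,:,::-1])
for n in ["tall_drive_mid","short_drive_mid","stand"]: print(n,viewer.recognise(n,p))
P=w.reshape(-1,3)
def fit(name,box,z0,z1):
    m=(P[:,0]>box[0])&(P[:,0]<box[1])&(P[:,1]>box[2])&(P[:,1]<box[3])&(P[:,2]>z0)&(P[:,2]<z1)
    q=P[m]; 
    if len(q)<5: print(name,len(q)); return
    print(name,len(q),cv2.minAreaRect(q[:,:2].astype(np.float32)*1000),np.round(np.median(q[:,2]),4),np.median(q,0))
fit("tall",(.48,.6,-.36,-.22),.106,.116)
fit("short",(.4,.52,-.36,-.22),.075,.086)
fit("stand",(.38,.62,-.4,-.2),.041,.049)
p=viewer.camera("scene"); w=cloud(p)
P=w.reshape(-1,3);q=P[(abs(P[:,0]-.487)<.01)&(abs(P[:,1]-.336)<.01)]; print("treadle z",np.median(q[:,2]))
E
python3 dr.py
```

```text
8.4 [ 0.52759701 -0.37193103  0.2352058 ] [-1.79959102e+02 -2.40191327e-02  8.01525250e+01] [0.33321848 0.14319007 0.06447774] 0.05657690849141593
tall_drive_mid [{'rect': [243.4, 71.8, 256.6, 151.2], 'score': 0.67}]
short_drive_mid [{'rect': [174.6, 76.9, 196.8, 147.7], 'score': 0.88}]
stand [{'rect': [151.2, 66.9, 291.3, 160.2], 'score': 0.61}]
tall 848 ((532.2301025390625, -303.27288818359375), (68.93013000488281, 9.517007827758789), 79.6317367553711) 0.1093 [ 0.53231553 -0.30232536  0.10932466]
short 736 ((463.34796142578125, -290.7503662109375), (69.07173156738281, 10.821940422058105), 79.59874725341797) 0.0793 [ 0.46403593 -0.28951526  0.07927474]
stand 9926 ((497.39349365234375, -296.92169189453125), (99.59644317626953, 150.68231201171875), 80.03840637207031) 0.0443 [ 0.49913924 -0.29492185  0.04427852]
treadle z 0.05838798406248187
```

View pics/w2.png

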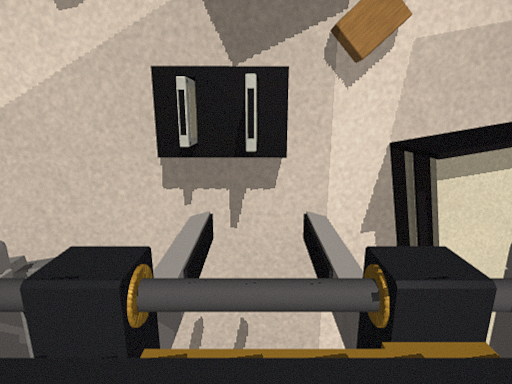

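The treadle reads 58 mm, so it is back up. In the wrist view the tall drive is at (250,112) and the short one at (186,112). I go over the tall drive, descend and grip.

>>> step_arm(
  plan=[
    {"dx":0.35,"dy":-0.03,"dz":0,"rx":0,"ry":0,"rz":0,"claw":0.4},
    {"dx":0.34,"dy":-0.035,"dz":0,"rx":0,"ry":0,"rz":0,"claw":0.4},
    {"dx":0,"dy":0,"dz":0,"rx":0,"ry":0,"rz":0,"claw":0.4},
    {"dx":0,"dy":0,"dz":0.3,"rx":0,"ry":0,"rz":0,"claw":0.4},
    {"dx":0,"dy":0,"dz":0.3,"rx":0,"ry":0,"rz":0,"claw":0.4},
    {"dx":0,"dy":0,"dz":0.3,"rx":0,"ry":0,"rz":0,"claw":0.4},
    {"dx":0,"dy":0,"dz":0.3,"rx":0,"ry":0,"rz":0,"claw":0.4},
    {"dx":0,"dy":0,"dz":0.27,"rx":0,"ry":0,"rz":0,"claw":0.4},
    {"dx":0,"dy":0,"dz":0,"rx":0,"ry":0,"rz":0,"claw":0.4},
    {"dx":0,"dy":0,"dz":0,"rx":0,"ry":0,"rz":0,"claw":0.4},
  ],
)

```text
time_s: 9.65
ee_pos: [0.5335, -0.3024, 0.0899]
eef_rot: [3.141, 0.0, 1.401]
force: [-0.3, 0.2, 0.5]
grip_width: 0.0558
grip_force: 0.0
```

>>> step_arm(
  plan=[
    {"dx":0,"dy":0,"dz":0,"rx":0,"ry":0,"rz":0,"claw":0.7},
    {"dx":0,"dy":0,"dz":0,"rx":0,"ry":0,"rz":0,"claw":0.8},
    {"dx":0,"dy":0,"dz":0,"rx":0,"ry":0,"rz":0,"claw":1},
    {"dx":0,"dy":0,"dz":0,"rx":0,"ry":0,"rz":0,"claw":1},
    {"dx":0,"dy":0,"dz":0,"rx":0,"ry":0,"rz":0,"claw":1},
    {"dx":0,"dy":0,"dz":0,"rx":0,"ry":0,"rz":0,"claw":1},
    {"dx":0,"dy":0,"dz":0,"rx":0,"ry":0,"rz":0,"claw":1},
  ],
  grip_force=25,
)

```text
time_s: 10.35
ee_pos: [0.5332, -0.3023, 0.089]
eef_rot: [3.142, -0.0, 1.4]
force: [-0.0, -0.4, 0.6]
grip_width: 0.0101
grip_force: 25.0
```

>>> step_arm(
  plan=[
    {"dx":0,"dy":0,"dz":-0.05,"rx":0,"ry":0,"rz":0,"claw":1},
    {"dx":0,"dy":0,"dz":-0.1,"rx":0,"ry":0,"rz":0,"claw":1},
    {"dx":0,"dy":0,"dz":-0.15,"rx":0,"ry":0,"rz":0,"claw":1},
    {"dx":0,"dy":0,"dz":-0.2,"rx":0,"ry":0,"rz":0,"claw":1},
    {"dx":0,"dy":0,"dz":-0.3,"rx":0,"ry":0,"rz":0,"claw":1},
    {"dx":0,"dy":0,"dz":-0.3,"rx":0,"ry":0,"rz":0,"claw":1},
    {"dx":0,"dy":0,"dz":-0.3,"rx":0,"ry":0,"rz":0,"claw":1},
    {"dx":0,"dy":0,"dz":-0.2,"rx":0,"ry":0,"rz":0,"claw":1},
  ],
)

```text
time_s: 11.15
ee_pos: [0.5334, -0.3024, 0.2529]
eef_rot: [3.138, 0.001, 1.4]
force: [0.1, 0.3, -1.4]
grip_width: 0.0099
grip_force: 25.0
```

>>> step_arm(
  plan=[
    {"dx":0,"dy":0,"dz":0,"rx":0,"ry":0,"rz":-0.07,"claw":1},
    {"dx":0,"dy":0,"dz":0,"rx":0,"ry":0,"rz":-0.07,"claw":1},
    {"dx":0,"dy":0,"dz":0,"rx":0,"ry":0,"rz":-0.07,"claw":1},
    {"dx":0,"dy":0,"dz":0,"rx":0,"ry":0,"rz":-0.07,"claw":1},
    {"dx":0.25,"dy":0.27,"dz":0,"rx":0,"ry":0,"rz":0,"claw":1},
    {"dx":0.34,"dy":0.37,"dz":0,"rx":0,"ry":0,"rz":0,"claw":1},
    {"dx":0.34,"dy":0.37,"dz":0,"rx":0,"ry":0,"rz":0,"claw":1},
    {"dx":0.3,"dy":0.3,"dz":0,"rx":0,"ry":0,"rz":0,"claw":1},
    {"dx":0.2,"dy":0.23,"dz":0,"rx":0,"ry":0,"rz":0,"claw":1},
  ],
)

```text
time_s: 12.05
ee_pos: [0.6442, -0.1211, 0.2505]
eef_rot: [3.14, 0.0, 1.842]
force: [0.2, -0.7, -1.9]
grip_width: 0.0097
grip_force: 25.0
```

>>> step_arm(
  plan=[
    {"dx":0,"dy":0,"dz":0,"rx":0,"ry":0,"rz":0,"claw":1},
    {"dx":0,"dy":0,"dz":0,"rx":0,"ry":0,"rz":0,"claw":1},
    {"dx":0,"dy":0,"dz":0,"rx":0,"ry":0,"rz":0,"claw":1},
  ],
)

```text
time_s: 12.35
ee_pos: [0.643, -0.1247, 0.2497]
eef_rot: [3.141, 0.0, 1.839]
force: [0.8, 0.0, -1.8]
grip_width: 0.0097
grip_force: 25.0
```

```bash
cat > sl.py <<'E'
from h import *
o=telemetry.get_obs(); print(o["time_s"],o["ee_pos"],np.degrees(o["eef_rot"]),o["force"],o["grip_width"])
p=viewer.camera("wrist"); w=cloud(p,o); cv2.imwrite("pics/w3.png",p["img"][:,:,::-1]); np.savez("w3.npz",w=w,img=p["img"])
print(viewer.recognise("slot_mouth",p),viewer.recognise("tall_drive_mid",p))
Rt=Ro.from_euler('xyz',o["eef_rot"]).as_matrix(); t=(w-o["ee_pos"])@Rt  # tool coords
zt=np.nanmedian(w[20:130,200:320,2]); print("z",zt)
top=(abs(w[...,2]-.110)<.003)
hole=(w[...,2]<.104)&(abs(w[...,0]-.618)<.06)&(abs(w[...,1]+.027)<.06)
k=cv2.connectedComponentsWithStats(hole.astype(np.uint8),connectivity=4); i=1+np.argmax(k[2][1:,4]); m=k[1]==i
q=t[m]; print(m.sum(),k[2][i],"tool-frame hole z<.104:",cv2.minAreaRect(q[:,:2].astype(np.float32)*1000), "world z range",w[m][:,2].min(),w[m][:,2].max())
mp=cv2.dilate(m.astype(np.uint8),np.ones((9,9)))>0
q=t[top&(abs(w[...,0]-.618)<.1)&(abs(w[...,1]+.027)<.1)]; print("top",len(q),cv2.minAreaRect(q[:,:2].astype(np.float32)*1000))
# chamfer ring: rim pts at z>0.1085 boundary = hull of points below .1085
h2=(w[...,2]<.1085)&mp; q=t[h2]; print("rim",cv2.minAreaRect(q[:,:2].astype(np.float32)*1000))
# held drive in tool frame: points below tips near tool
d=(abs(t[...,1])<.03)&(t[...,0]<.06)&(t[...,2]>.022)&(t[...,2]<.10)&(w[...,2]>.13); q=t[d]
print("drive",d.sum()); 
if d.sum(): print(np.percentile(q,[0,5,50,95,100],axis=0))
E
python3 sl.py
```

```text
12.35 [ 0.64296917 -0.12474269  0.24971331] [1.79973218e+02 2.65628932e-02 1.05379512e+02] [ 0.79428207  0.03152314 -1.78694124] 0.009650429128051733
[{'rect': [172.0, 2.0, 340.6, 168.8], 'score': 0.76}] [{'rect': [245.9, 160.3, 269.0, 315.7], 'score': 0.76}]
z 0.10921522021013609
1055 [ 250   37   13   82 1055] tool-frame hole z<.104: ((99.68426513671875, -1.9084830284118652), (12.15521240234375, 74.34364318847656), 89.95718383789062) world z range 0.011790290110806567 0.1039658862750362
top 25067 ((90.45011901855469, -1.775787353515625), (150.53419494628906, 151.0504150390625), 89.97480773925781)
rim ((99.19647216796875, -1.5929450988769531), (79.65670013427734, 19.46198844909668), 0.2731359302997589)
drive 186
[[ 0.03196779 -0.00524915  0.02206771]
 [ 0.03285184 -0.00459439  0.02419802]
 [ 0.03335182 -0.00048751  0.04376097]
 [ 0.03356306  0.00406273  0.07261351]
 [ 0.03367395  0.00469616  0.07567519]]
```

View pics/w3.png

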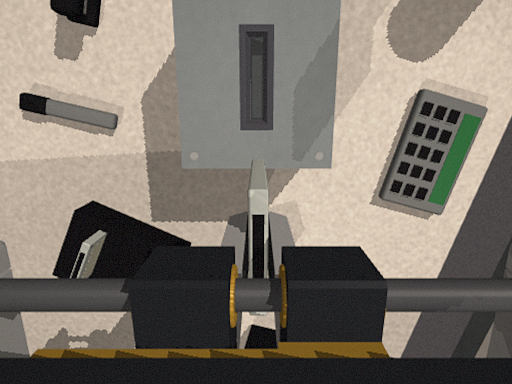

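The wrist view shows the slot at (256,77) and the drive's bottom edge end at (258,160). In the tool frame the slot is 101 mm ahead of the drive's centre and 1.5 mm to −y, with the yaw aligned. I move over it, then lower slowly while watching the force.

>>> step_arm(
  plan=[
    {"dx":0.3,"dy":-0.015,"dz":0,"rx":0,"ry":0,"rz":0,"claw":1},
    {"dx":0.4,"dy":0,"dz":0,"rx":0,"ry":0,"rz":0,"claw":1},
    {"dx":0.31,"dy":0,"dz":0,"rx":0,"ry":0,"rz":0,"claw":1},
    {"dx":0,"dy":0,"dz":0,"rx":0,"ry":0,"rz":0,"claw":1},
    {"dx":0,"dy":0,"dz":0.2,"rx":0,"ry":0,"rz":0,"claw":1},
    {"dx":0,"dy":0,"dz":0.2,"rx":0,"ry":0,"rz":0,"claw":1},
    {"dx":0,"dy":0,"dz":0.12,"rx":0,"ry":0,"rz":0,"claw":1},
    {"dx":0,"dy":0,"dz":0,"rx":0,"ry":0,"rz":0,"claw":1},
    {"dx":0,"dy":0,"dz":0,"rx":0,"ry":0,"rz":0,"claw":1},
  ],
)

```text
time_s: 13.4
ee_pos: [0.6153, -0.0274, 0.1977]
eef_rot: [3.141, 0.0, 1.84]
force: [0.1, -0.3, -0.2]
grip_width: 0.0098
grip_force: 25.0
```

```bash
python3 - <<'E'
from h import *
o=telemetry.get_obs(); print(o["time_s"],o["ee_pos"],np.degrees(o["eef_rot"]),o["force"])
q=np.load("w3.npz")
rel([.643-.265*.1009-.964*.00145, -.12474+.964*.1009-.265*.00145, o["ee_pos"][2]])
p=viewer.camera("wrist"); cv2.imwrite("pics/w4.png",cv2.resize(p["img"][60:380,130:390,::-1],None,fx=1.8,fy=1.8))
E
```

```text
13.4 [ 0.61529543 -0.02742172  0.19768678] [1.79962847e+02 1.55473284e-02 1.05396025e+02] [ 0.08446291 -0.26124025 -0.23765352]
shift [-0.003 -0.005 -0.   ]
```

View pics/w4.png

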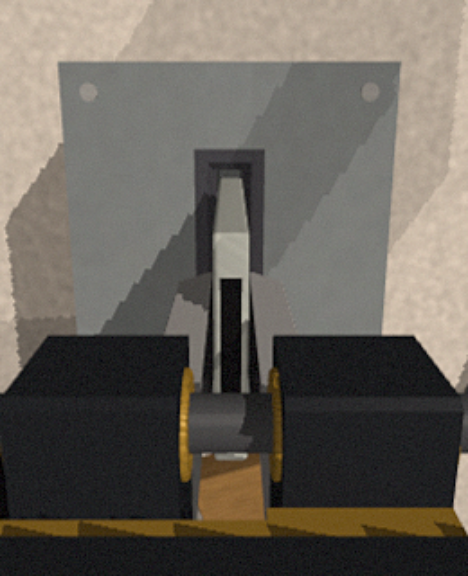

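The crop shows the drive's bottom end (219–244) centred in the slot (210–250). Lowering.

>>> step_arm(
  plan=[
    {"dx":0,"dy":0,"dz":0.04,"rx":0,"ry":0,"rz":0,"claw":1},
    {"dx":0,"dy":0,"dz":0.04,"rx":0,"ry":0,"rz":0,"claw":1},
    {"dx":0,"dy":0,"dz":0.04,"rx":0,"ry":0,"rz":0,"claw":1},
    {"dx":0,"dy":0,"dz":0.04,"rx":0,"ry":0,"rz":0,"claw":1},
    {"dx":0,"dy":0,"dz":0.02,"rx":0,"ry":0,"rz":0,"claw":1},
    {"dx":0,"dy":0,"dz":0,"rx":0,"ry":0,"rz":0,"claw":1},
  ],
)

```text
time_s: 14.05
ee_pos: [0.6149, -0.0269, 0.1786]
eef_rot: [-3.141, -0.0, 1.84]
force: [0.6, -0.5, -1.2]
grip_width: 0.0099
grip_force: 25.0
```

No contact force, and the drive is about 10 mm inside.

>>> step_arm(
  plan=[
    {"dx":0,"dy":0,"dz":0.04,"rx":0,"ry":0,"rz":0,"claw":1},
    {"dx":0,"dy":0,"dz":0.05,"rx":0,"ry":0,"rz":0,"claw":1},
    {"dx":0,"dy":0,"dz":0.05,"rx":0,"ry":0,"rz":0,"claw":1},
    {"dx":0,"dy":0,"dz":0.04,"rx":0,"ry":0,"rz":0,"claw":1},
    {"dx":0,"dy":0,"dz":0.02,"rx":0,"ry":0,"rz":0,"claw":1},
    {"dx":0,"dy":0,"dz":0,"rx":0,"ry":0,"rz":0,"claw":1},
  ],
)

```text
time_s: 14.65
ee_pos: [0.6149, -0.0269, 0.1586]
eef_rot: [-3.141, -0.0, 1.84]
force: [0.1, 0.6, -1.7]
grip_width: 0.0098
grip_force: 25.0
```

>>> step_arm(
  plan=[
    {"dx":0,"dy":0,"dz":0.04,"rx":0,"ry":0,"rz":0,"claw":1},
    {"dx":0,"dy":0,"dz":0.05,"rx":0,"ry":0,"rz":0,"claw":1},
    {"dx":0,"dy":0,"dz":0.05,"rx":0,"ry":0,"rz":0,"claw":1},
    {"dx":0,"dy":0,"dz":0.04,"rx":0,"ry":0,"rz":0,"claw":1},
    {"dx":0,"dy":0,"dz":0.01,"rx":0,"ry":0,"rz":0,"claw":1},
    {"dx":0,"dy":0,"dz":0,"rx":0,"ry":0,"rz":0,"claw":1},
    {"dx":0,"dy":0,"dz":0,"rx":0,"ry":0,"rz":0,"claw":1},
    {"dx":0,"dy":0,"dz":0,"rx":0,"ry":0,"rz":0,"claw":1},
  ],
)

```text
time_s: 15.45
ee_pos: [0.6151, -0.0269, 0.1402]
eef_rot: [3.141, 0.0, 1.84]
force: [0.0, -0.2, -1.5]
grip_width: 0.0099
grip_force: 25.0
```

```bash
python3 - <<'E'
from h import *
o=telemetry.get_obs(); print(o["time_s"],o["ee_pos"],np.degrees(o["eef_rot"]),o["force"],o["moment"],o["grip_force"])
p=viewer.camera("wrist"); a=p["img"]; b=viewer.camera("scene")["img"][130:322,100:356]
cv2.imwrite("pics/w5.png",np.hstack([a[:,100:400],cv2.resize(b,(500,384))])[:,:,::-1])
w=cloud(p,o); Rt=Ro.from_euler('xyz',o["eef_rot"]).as_matrix(); t=(w-o["ee_pos"])@Rt
d=(abs(t[...,1])<.006)&(t[...,0]>.02)&(t[...,0]<.04)&(w[...,2]>.113)&(w[...,2]<.2); print(d.sum(),np.percentile(t[d],[5,50,95],axis=0),w[d][:,2].max())
E
```

```text
15.45 [ 0.61511787 -0.02691641  0.14019614] [1.79978966e+02 7.54539254e-03 1.05432482e+02] [ 1.33685771e-03 -2.26475449e-01 -1.48259494e+00] [-0.05016924 -0.09358305 -0.01293506] 24.997616708278656
862 [[ 0.02098817 -0.00467258 -0.02121724]
 [ 0.0305243  -0.00035199 -0.01973737]
 [ 0.0334716   0.0043199   0.01760965]] 0.16228244576927817
```

View pics/w5.png

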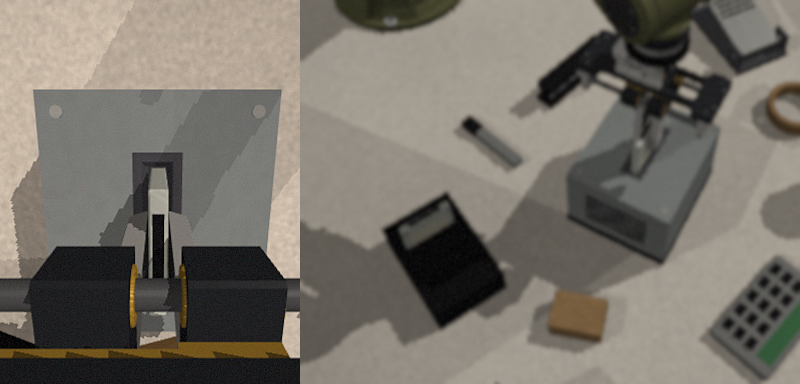

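The picture shows the drive upright in the slot with a clear gap, held by the gripper, and the short drive still in the stand. The drive's top is at about 160 mm, so it is about 50 mm inside, with no contact force.

```bash
python3 -c "
from station import hand_in
print(hand_in())"
```

```text
the job is handed in; nothing more can be done
None
```

The job is handed in, with no verdict returned: I pressed the treadle to its stop and it sprang back, and the gripper now holds the tall drive upright about 50 mm deep in the eraser slot, with no sign of jamming and nothing else disturbed that I could see.

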